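# Snap the ringed walnut offcut onto its keeper board

### The job

Take the walnut moulding offcut that has the big brass ring in its end, push the ring down over the nose of the snap hook on the plywood keeper board so that the sprung gate gives way and snaps shut again above the ring, and leave the offcut lying flat along the board, let go.

Things in the scene. Friction and masses are not known exactly. Their poses are not given: they have to be found in the camera images.
- sample_mid (a point): Centre, half-way up, of the wooden body of the loose walnut moulding offcut with the big brass ring fixed in one end (other offcuts have no ring or a tiny screw eye). Body 110 mm long (x, +x towards the ring), 32 mm wide (y), 34 mm high (z up), lying flat; the top 6 mm are narrower. About 0.1 kg.
- sample_ring (a point): Centre of that brass ring, 86 mm along +x from sample_mid at the same height (17 mm over the offcut's underside), same axes. The ring lies level, rigid with the wood: 34 mm inside, 46 mm outside, 6 mm bar; an 8 mm gap bridged by a thin shank lies between it and the wood.
- keeper_nose (a point): Foot of the hook's nose, an upright 8 mm steel post 72 mm high, on the top of the fixed plywood keeper board (240 x 80 mm, 12 mm thick, x along it, z up). The offcut belongs on its bare -x side, 161 mm long. On the +x side, 42 mm from the nose, stands the 8 mm back post, 72 mm high with the gate's hinge. The ring goes down round the nose, its far side between the posts.
- gate (a joint): Angle of the sprung gate, a 6 mm bar level between back post and nose, 66 mm above the board's top. 0 shut; grows to 1.5 as its nose end swings down; opens only downward and springs back by itself (0.03 N m shut, 0.06 N m fully down: a few N at the ring). It snaps shut above the ring by the time the offcut lies on the board.
There are look-alikes about, which are no part of the job. Leave any purple or red look-alike of the part that bears sample_mid alone.

How it is judged (in metres and radians):
On the way:
1. the ring, set round the nose, presses the gate down (value of joint gate above 0.35 rad and horizontal distance between sample_ring and keeper_nose below 0.022 m), for 0.02 s.
At the end, for the whole second after the job is handed in: The brass ring is round the hook's nose (ring centre within 18 mm of the nose axis and under 30 mm above the board), the gate is shut again above it (under 0.1 rad), and the offcut lies flat on the board (centre under 25 mm above it, tilt under 10 degrees), along the board within 15 degrees (value of joint gate below 0.1 rad and horizontal distance between sample_ring and keeper_nose below 0.018 m and z of sample_mid in the frame of keeper_nose below 0.025 m and z of sample_ring in the frame of keeper_nose below 0.03 m and angle between sample_mid's own z axis and vertical below 0.17 rad and angle between the x axis of sample_mid and the x axis of keeper_nose, either way round below 0.26 rad); the robot touches nothing.
It also fails if it takes over 35 s, if anything falls off the work surface, if the arm or the gripper's body presses on something with over 40 N, if the wrist force passes 120 N, or if a joint passes its speed limit or range.

### The arm

A 6-joint arm with a two-finger parallel gripper is mounted at the origin on the work surface. World frame = base frame: x ahead of the robot, y to its left, z up, the work surface at z = 0. Lengths are in mm, angles in degrees, forces in N, time in s.
With the tool pointing down it reaches from about 350 to 850 mm from the base axis. Payload 8.1 kg.
Tool frame: the origin (TCP) lies on the centre line of the jaws, within the pads' length; the fingertips stand 8 mm ahead of it and the grasp point (between the pads) lies 11 mm behind it; x points along the fingers, z is the direction in which the jaws open and shut, and the axes are right-handed (so a half turn about x gives the same grasp; the last joint's range is limited). The gripper opens to 85 mm and grips with 20 to 120 N. Pads are 22 mm wide; open, the fingers measure 114 mm over their backs; the gripper's body (76 mm by 85 mm) begins 54 mm behind the grasp point. The pads swing forward as they close: fully open they stand 13 mm farther back than shut.
Start: joints at [61.685, 7.471, 85.268, -0, 87.261, -4.893], TCP at [238.485, 550.573, 239.292] pointing down, gripper open.
Joint ranges: [-169.43, 169.43], [-51.17, 129.36], [1.28, 143.12], [-76.62, 256.62], [0, 156.53], [-152.29, 152.29]. Speed limits (degrees/s): [136.94, 136.94, 159.86, 180, 180, 180].

### API

Orientations are given as [roll, pitch, yaw] about the fixed x, y, z axes, in that order (R = Rz(yaw) Ry(pitch) Rx(roll)).
In Python, from bench import r, vision, order gives the robot as it stands. The module is installed in compiled form; this text tells all that it offers.
- The arm moves only by the shell command python3 -m jog 'ROWS' [FORCE]. ROWS is JSON, a list of rows, each a list of 3 entries, a list of its own where there are three numbers: the shift along the world's x, y, z in m, then the turn, a rotation vector about the world's x, y, z in rad, then the opening, from -1 (shut) to 1 (fully open). A call has 1 to 5 rows; each row is the pose to reach, as a shift and turn from the pose commanded when the call began; what a row does not reach only later rows make up. A row lasts 1/12 s, in which the tool goes at most 41.7 mm and 7.16 degrees, less where a joint would pass 70% of its speed; a pose out of reach is approached as far as the arm can. A call with a gripper value outside its range is refused whole. The fingers move at their own pace and stop on an object; FORCE is the grip in N (left out, the last holds). Time passes only in rows, so rows that repeat a pose let the fingers close. It gives the time, the measured TCP pose, the force and the opening at its end, in the units of the state.
- r.sense(): the state, without advancing time (a new reading comes with each control period).
- vision.snapshot(name): name is "side" or "top"; returns the picture (384x512x3 uint8, red, green, blue); there is no depth.
- vision.camera_model(name): a dict with "fov_y" (degrees; the focal length in pixels is half the picture's height over the tangent of half this angle, whatever the lens; pixels are square), "cx", "cy" (the principal point, pixels), "world_to_cam" (4x4, takes a point from world to camera coordinates). Camera axes: x right, y down, z forward; pixel columns grow to the right and rows downward; lengths in mm; the calibration is good to about 2 mm. A picture is of the moment at which its call begins. camera_model takes no time and is no camera call.
- order.hand_in(): hands the job in, once; it reports no verdict.
The state is a dict: "time": time; "joint_pos": joint angles; "qd": joint speeds; "joint_efforts": joint torques, N m; "tool_pos": TCP position; "tcp_rot": TCP orientation; "ft_force": force on the tool from outside, world axes, zero at the start; "wrist_torque": the same for the moment, N m; "finger_gap": finger opening in mm.
Only numpy, scipy, OpenCV 4.12 (cv2) and the standard library are available. Lean on these libraries where they do the work, as an engineer would, in place of code of your own. Each camera call takes 0.05 s, during which the arm holds its last target.

## Working session

There is one attempt and no reset: what is moved stays moved. The work goes in short steps, Python scripts to look and compute and a shell command to move; the robot and the scene stay as the last step left them, time stands still between calls to the robot, and variables do not carry over. Pictures are saved under pics/ and viewed, and the job is handed in when it is done.

```bash
mkdir -p pics; python3 - <<'E'
from bench import r,vision,order
import cv2
s=r.sense()
for k in s: print(k,s[k])
for n in("side","top"):
    im=vision.snapshot(n); cv2.imwrite(f"pics/{n}0.png",im[:,:,::-1]); print(n,vision.camera_model(n))
E
```

```text
time 0.0
joint_pos [ 6.16835001e+01  7.51432000e+00  8.53304851e+01 -8.64347698e-04
  8.72606222e+01 -4.89326478e+00]
qd [ 0.04406269  0.05461733  0.09207884  0.13821134 -0.02267407  0.00491765]
joint_efforts [ 1.38002000e-03 -5.69413626e+01 -5.00543368e+01  2.33426563e-04
  1.53182633e-02  2.25041191e-05]
tool_pos [238.24275321 550.0874393  238.24106967]
tcp_rot [ 175.5758867    89.89456918 -117.84730633]
ft_force [-0.03108705  0.47044216 -0.30537837]
wrist_torque [-0.0163218  -0.00412039 -0.01964627]
finger_gap 85.67354034208175
side {'fov_y': 56.85800551979378, 'cx': 253.6195109713809, 'cy': 190.83554647914454, 'world_to_cam': array([[ 9.93502661e-01, -1.13650847e-01, -5.99561978e-03,
        -4.54141338e+02],
       [-6.64096597e-02, -5.36140165e-01, -8.41512614e-01,
         1.31479117e+02],
       [ 9.24241290e-02,  8.36443189e-01, -5.40204195e-01,
         8.00644332e+02],
       [ 0.00000000e+00,  0.00000000e+00,  0.00000000e+00,
         1.00000000e+00]])}
top {'fov_y': 44.49015140381235, 'cx': 255.99951797411, 'cy': 186.83642937473704, 'world_to_cam': array([[-1.83911164e-02, -9.99820921e-01,  4.46002468e-03,
         8.46207928e+01],
       [-9.89648448e-01,  1.75686292e-02, -1.42433468e-01,
         4.91315221e+02],
       [ 1.42329604e-01, -7.03336699e-03, -9.89794330e-01,
         1.19502997e+03],
       [ 0.00000000e+00,  0.00000000e+00,  0.00000000e+00,
         1.00000000e+00]])}
```

View pics/side0.png

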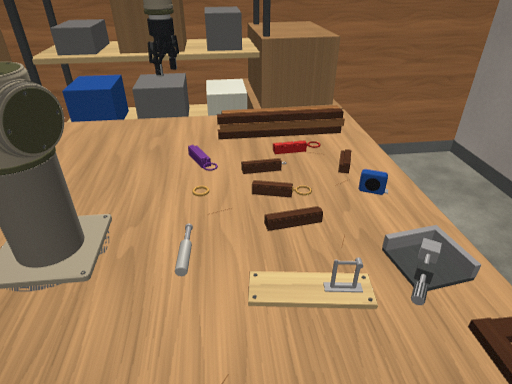

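View pics/top0.png

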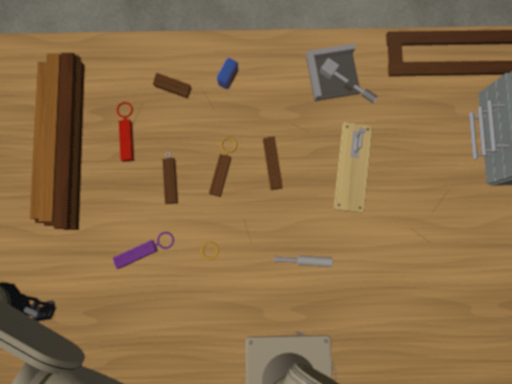

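Side view: the target body is at about (272,188) with its ring at (303,190), and the keeper is at (310,288). Top view: body (221,175), ring (229,146), keeper (353,167) with its posts near (358,143). I'll zoom in next.

```bash
cat > h.py <<'E'
import numpy as np,cv2
from bench import r,vision,order
def cam(n):
    m=vision.camera_model(n); f=192/np.tan(np.radians(m["fov_y"]/2))
    K=np.array([[f,0,m["cx"]],[0,f,m["cy"]],[0,0,1]]); return K,m["world_to_cam"]
def ray(n,uv):
    K,T=cam(n); R=T[:3,:3]; o=-R.T@T[:3,3]; d=R.T@np.linalg.solve(K,[uv[0],uv[1],1]); return o,d
def onz(n,uv,z):
    o,d=ray(n,uv); return o+d*(z-o[2])/d[2]
def proj(n,p):
    K,T=cam(n); q=K@(T[:3,:3]@np.array(p,float)+T[:3,3]); return q[:2]/q[2]
def tri(a,b):
    (o1,d1),(o2,d2)=ray("top",a),ray("side",b)
    A=np.stack([d1,-d2],1); t=np.linalg.lstsq(A,o2-o1,rcond=None)[0]
    p,q=o1+t[0]*d1,o2+t[1]*d2; return (p+q)/2,np.linalg.norm(p-q)
def crop(n,im,x0,y0,x1,y1,s,fn):
    c=cv2.resize(im[y0:y1,x0:x1,::-1],None,fx=s,fy=s,interpolation=cv2.INTER_CUBIC); cv2.imwrite(fn,c)
E
python3 - <<'E'
from h import *
t=cv2.imread("pics/top0.png")[:,:,::-1];s=cv2.imread("pics/side0.png")[:,:,::-1]
a=cv2.resize(t[115:215,200:240],None,fx=6,fy=6,interpolation=cv2.INTER_CUBIC)
b=cv2.resize(t[115:215,325:380],None,fx=6,fy=6,interpolation=cv2.INTER_CUBIC)
cv2.imwrite("pics/zt.png",np.hstack([a,b])[:,:,::-1])
a=cv2.resize(s[255:310,240:380],None,fx=5,fy=5,interpolation=cv2.INTER_CUBIC)
b=cv2.resize(s[165:215,220:360],None,fx=5,fy=5,interpolation=cv2.INTER_CUBIC)
cv2.imwrite("pics/zs.png",np.vstack([b,a])[:,:,::-1])
E
```

```text
(no output)
```

View pics/zt.png

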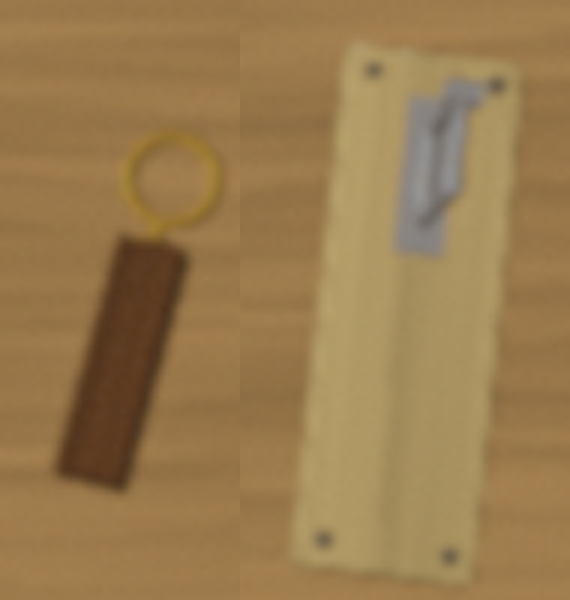

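View pics/zs.png

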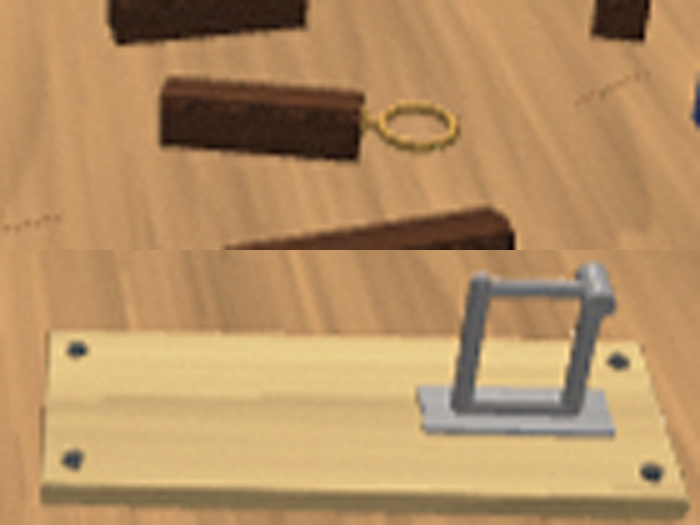

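```bash
python3 - <<'E'
from h import *
T=lambda x,y:((x-240+.5)/6-.5+325,(y+.5)/6-.5+115)
T2=lambda x,y:((x+.5)/6-.5+200,(y+.5)/6-.5+115)
S=lambda x,y:((x+.5)/5-.5+240,(y-250+.5)/5-.5+255)
S2=lambda x,y:((x+.5)/5-.5+220,(y+.5)/5-.5+165)
top=[T(373,69),T(497,85),T(323,540),T(449,556)]
side=[S(618,361),S(652,471),S(77,349),S(73,459)]
np.set_printoptions(precision=1,suppress=True)
for a,b in zip(top,side): print(tri(a,b),onz("top",a,12),onz("side",b,12))
print("board corners top",[onz("top",T(*p),12) for p in((346,42),(520,64),(294,562),(472,582))])
print("nose foot side",onz("side",S(463,408),14),"nosetop",onz("side",S(480,275),84))
print("back foot",onz("side",S(572,408),14))
print("gate top view ends@78: ",onz("top",T(455,195),84),onz("top",T(465,88),84), "foot",onz("top",T(425,225),14))
print("ring tri",tri(T2(172,180),S2(418,127)),onz("top",T2(172,180),17),onz("side",S2(418,127),17))
print("body corners top@28..34",[onz("top",T2(*p),30) for p in((120,236),(188,253),(58,476),(126,491))])
E
```

```text
(array([ 658.4, -174.6,   11.3]), np.float64(1.1289409112503668)) [ 658.8 -174.6   12. ] [ 657.4 -175.3   12. ]
(array([ 649.8, -230.2,   12.5]), np.float64(0.9075585570304964)) [ 650.3 -230.5   12. ] [ 649.5 -229.9   12. ]
(array([ 444.1, -142.6,   11.6]), np.float64(0.9083247782853601)) [ 444.5 -142.5   12. ] [ 443.6 -143.    12. ]
(array([ 436. , -198.1,   11.5]), np.float64(0.8603036912252362)) [ 436.4 -198.    12. ] [ 435.6 -198.6   12. ]
board corners top [array([ 671.6, -162.9,   12. ]), array([ 660. , -241.5,   12. ]), array([ 435. , -129.3,   12. ]), array([ 424.7, -207.6,   12. ])]
nose foot side [ 588.  -193.4   14. ] nosetop [ 586.2 -193.4   84. ]
back foot [ 629.7 -198.4   14. ]
gate top view ends@78:  [ 583.3 -191.9   84. ] [ 630.  -198.5   84. ] foot [ 585.7 -194.2   14. ]
ring tri (array([611.4, 148.3,  16.3]), np.float64(0.7810835189416626)) [611.6 148.2  17. ] [610.7 147.2  17. ]
body corners top@28..34 [array([583.5, 170.8,  30. ]), array([575.3, 140.8,  30. ]), array([476.9, 198.7,  30. ]), array([469.8, 169. ,  30. ])]
```

```bash
python3 - <<'E'
from h import *
from scipy.spatial.transform import Rotation as R
s=r.sense(); M=R.from_euler('xyz',s['tcp_rot'],degrees=True).as_matrix(); print(M.round(3)); print(np.degrees(np.arctan2(M[1,2],M[0,2])), np.degrees(np.arctan2(M[1,1],M[0,1])))
ax=np.radians(-14.7); u=np.array([np.cos(ax),np.sin(ax)]); ring=np.array([611.3,148.]); mid=ring-86*u; g=mid+12*u
print(mid,g,(g-[238.485,550.573])/1000)
E
```

```text
[[-0.001 -0.918  0.398]
 [-0.002  0.398  0.918]
 [-1.     0.    -0.002]]
66.57729756413578 156.57727909582283
[528.11497326 169.82318323] [539.72218629 166.7780879 ] [ 0.30123719 -0.38379491]
```

```bash
python3 -m jog '[[[0.02,-0.025,0],[0,0,0.03],1],[[0.04,-0.051,0],[0,0,0.06],1],[[0.06,-0.077,0],[0,0,0.09],1],[[0.08,-0.102,0],[0,0,0.12],1],[[0.10,-0.128,0],[0,0,0.152],1]]' 60
python3 -m jog '[[[0.024,-0.030,0],[0,0,0],1],[[0.048,-0.060,0],[0,0,0],1],[[0.072,-0.091,0],[0,0,0],1],[[0.096,-0.122,0],[0,0,0],1],[[0.12,-0.153,0],[0,0,0],1]]'
python3 -m jog '[[[0.020,-0.025,0],[0,0,0],1],[[0.040,-0.051,0],[0,0,0],1],[[0.060,-0.077,-0.02],[0,0,0],1],[[0.081,-0.103,-0.05],[0,0,0],1],[[0.081,-0.103,-0.08],[0,0,0],1]]'
python3 -m jog '[[[0,0,0],[0,0,0],1],[[0,0,0],[0,0,0],1]]'
python3 -c "
from h import *
print(r.sense())
for n in('top','side'): cv2.imwrite(f'pics/{n}1.png',vision.snapshot(n)[:,:,::-1])"
```

```text
time: 0.52
tool_pos: [338.9, 421.2, 238.8]
tcp_rot: [146.6, 90.0, -138.0]
ft_force: [0.9, 0.1, -0.1]
finger_gap: 85.4
time: 0.93
tool_pos: [459.0, 267.8, 239.0]
tcp_rot: [125.6, 90.0, -159.1]
ft_force: [0.3, 0.5, 0.9]
finger_gap: 85.4
time: 1.35
tool_pos: [543.3, 162.5, 160.1]
tcp_rot: [-85.1, 89.7, -10.0]
ft_force: [-0.4, 0.4, -1.1]
finger_gap: 85.0
time: 1.52
tool_pos: [537.5, 165.9, 156.9]
tcp_rot: [114.2, 89.7, -170.6]
ft_force: [-0.5, -1.1, 1.0]
finger_gap: 85.0
{'time': 1.5167, 'joint_pos': array([ 1.19220611e+01,  5.08822154e+00,  9.65569061e+01,  1.54106485e-02,
        7.86997121e+01, -6.33044958e+01]), 'qd': array([ 1.43273206, -2.72989027, -3.45387521,  0.12036325,  0.80734748,
        0.07861883]), 'joint_efforts': array([ -1.26760136, -50.21563053, -45.97050905,  -0.15079744,
        -0.38119669,  -0.0725991 ]), 'tool_pos': array([537.48372459, 165.90668455, 156.91645188]), 'tcp_rot': array([ 114.18928729,   89.65482966, -170.58722096]), 'ft_force': array([-0.48237443, -1.14240849,  1.00538165]), 'wrist_torque': array([ 0.00941447, -0.00116015,  0.0421181 ]), 'finger_gap': 85.03371334061353}
```

View pics/side1.png

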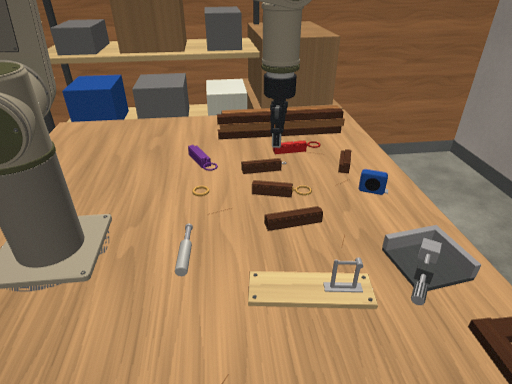

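The gripper hovers at about (278,140) in the side view, over the offcut. I'll lower it to TCP z of about 12 mm.

```bash
python3 -m jog '[[[0,0,-0.025],[0,0,0],1],[[0,0,-0.05],[0,0,0],1],[[0,0,-0.075],[0,0,0],1],[[0,0,-0.095],[0,0,0],1],[[0,0,-0.11],[0,0,0],1]]'
python3 -m jog '[[[0,0,-0.01],[0,0,0],1],[[0,0,-0.02],[0,0,0],1],[[0,0,-0.03],[0,0,0],1],[[0,0,-0.036],[0,0,0],1],[[0,0,-0.036],[0,0,0],1]]'
python3 -c "
from h import *
print(r.sense()['tool_pos'])
t=vision.snapshot('top');s=vision.snapshot('side')
cv2.imwrite('pics/z2.png',np.vstack([cv2.resize(t[110:220,180:290,::-1],(600,300) and None,fx=4,fy=4),])); cv2.imwrite('pics/zs2.png',cv2.resize(s[140:230,220:340,::-1],None,fx=5,fy=5))"
```

```text
time: 2.03
tool_pos: [539.9, 168.0, 50.1]
tcp_rot: [-60.4, 89.9, 15.0]
ft_force: [0.3, 0.0, 1.3]
finger_gap: 85.5
time: 2.45
tool_pos: [539.0, 166.6, 12.5]
tcp_rot: [117.1, 89.9, -167.6]
ft_force: [0.3, -0.1, 0.4]
finger_gap: 85.4
[538.97735282 166.64966819  12.48112577]
```

View pics/zs2.png

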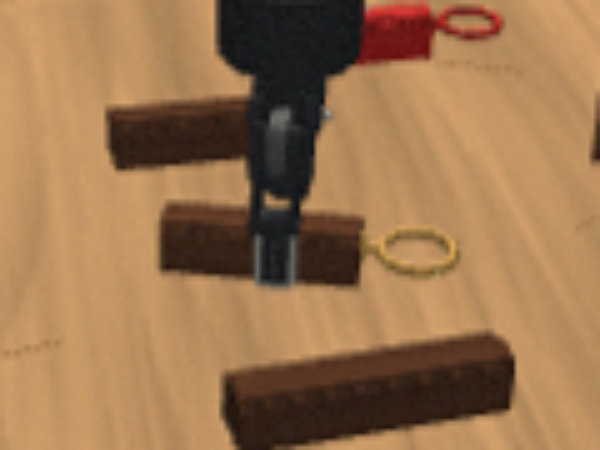

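View pics/z2.png

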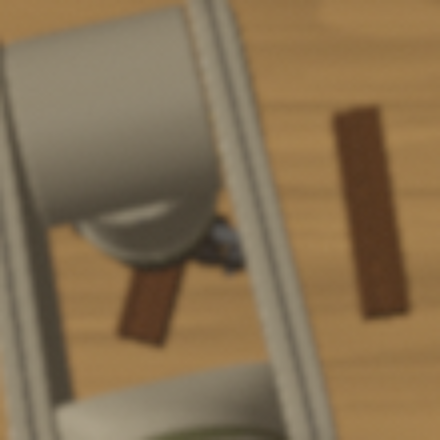

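Side crop: the near pad, at about (275,260), stands beside the body, so the jaws straddle it. I'll close them.

```bash
python3 -m jog '[[[0,0,0],[0,0,0],0.2],[[0,0,0],[0,0,0],-0.1],[[0,0,0],[0,0,0],-0.4],[[0,0,0],[0,0,0],-1],[[0,0,0],[0,0,0],-1]]' 70
python3 -m jog '[[[0,0,0],[0,0,0],-1],[[0,0,0],[0,0,0],-1],[[0,0,0],[0,0,0],-1],[[0,0,0],[0,0,0],-1],[[0,0,0],[0,0,0],-1]]'
python3 -m jog '[[[0,0,0],[0,0,0],-1],[[0,0,0.01],[0,0,0],-1],[[0,0,0.02],[0,0,0],-1],[[0,0,0.03],[0,0,0],-1],[[0,0,0.03],[0,0,0],-1]]'
python3 -c "
from h import *
print(r.sense()['tool_pos'])
s=vision.snapshot('side')
cv2.imwrite('pics/zs3.png',cv2.resize(s[130:230,220:340,::-1],None,fx=5,fy=5))"
```

```text
time: 2.97
tool_pos: [540.2, 166.7, 14.2]
tcp_rot: [-65.6, 89.9, 9.6]
ft_force: [-0.9, -0.2, -0.3]
finger_gap: 30.5
time: 3.38
tool_pos: [540.1, 166.6, 14.0]
tcp_rot: [-65.5, 89.9, 9.8]
ft_force: [0.2, -0.6, 5.5]
finger_gap: 30.5
time: 3.8
tool_pos: [541.2, 167.0, 46.3]
tcp_rot: [-63.1, 89.8, 12.2]
ft_force: [-0.3, -0.3, -0.1]
finger_gap: 30.9
[541.23628178 167.0112298   46.29738107]
```

View pics/zs3.png

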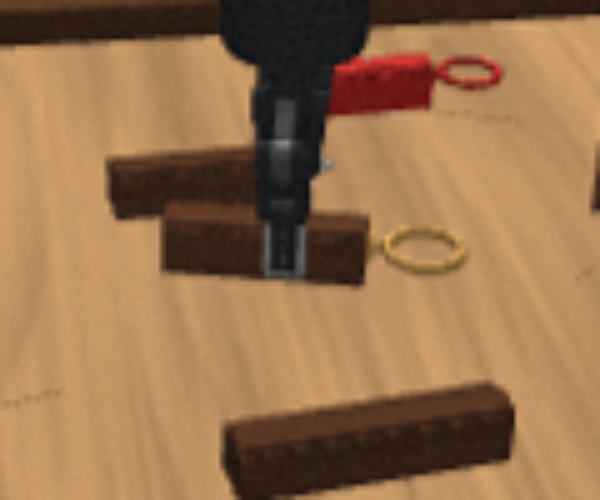

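The offcut is lifted level, with the ring at about (425,250) in the crop. I'll raise it and carry it to above the hook.

```bash
python3 -m jog '[[[0,0,0.025],[0,0,0.02],-1],[[0,0,0.05],[0,0,0.04],-1],[[0,0,0.075],[0,0,0.06],-1],[[0,0,0.10],[0,0,0.08],-1],[[0,-0.02,0.12],[0,0,0.108],-1]]'
python3 -m jog '[[[-0.002,-0.030,0],[0,0,0],-1],[[-0.004,-0.065,0],[0,0,0],-1],[[-0.006,-0.10,0],[0,0,0],-1],[[-0.009,-0.135,0],[0,0,0],-1],[[-0.011,-0.17,0],[0,0,0],-1]]'
python3 -m jog '[[[-0.002,-0.035,0],[0,0,0],-1],[[-0.004,-0.07,0],[0,0,0],-1],[[-0.006,-0.10,0],[0,0,0],-1],[[-0.010,-0.13,0],[0,0,0],-1],[[-0.0145,-0.1587,0],[0,0,0],-1]]'
python3 -m jog '[[[0,0,0],[0,0,0],-1],[[0,0,0],[0,0,0],-1],[[0,0,0],[0,0,0],-1],[[0,0,0],[0,0,0],-1]]'
python3 -c "
from h import *
print(r.sense()['tool_pos'])
t=vision.snapshot('top');s=vision.snapshot('side')
cv2.imwrite('pics/t4.png',t[:,:,::-1]);cv2.imwrite('pics/s4.png',s[:,:,::-1])
cv2.imwrite('pics/zs4.png',cv2.resize(s[180:310,240:390,::-1],None,fx=4.5,fy=4.5,interpolation=cv2.INTER_CUBIC))
cv2.imwrite('pics/zt4.png',cv2.resize(t[110:220,310:400,::-1],None,fx=5,fy=5,interpolation=cv2.INTER_CUBIC))"
```

```text
time: 4.27
tool_pos: [539.6, 148.9, 165.2]
tcp_rot: [-29.5, 89.9, 52.2]
ft_force: [1.1, 0.1, -1.3]
finger_gap: 30.5
time: 4.68
tool_pos: [527.8, -24.8, 163.0]
tcp_rot: [90.3, 90.0, 171.8]
ft_force: [0.2, -0.2, -1.0]
finger_gap: 30.7
time: 5.1
tool_pos: [513.4, -183.8, 163.0]
tcp_rot: [86.2, 90.0, 167.7]
ft_force: [0.6, 0.5, -2.0]
finger_gap: 30.9
time: 5.43
tool_pos: [514.0, -181.1, 163.0]
tcp_rot: [42.9, 90.0, 124.4]
ft_force: [0.2, 0.3, -0.9]
finger_gap: 30.8
[ 513.99749546 -181.13019712  163.03921379]
```

View pics/zs4.png

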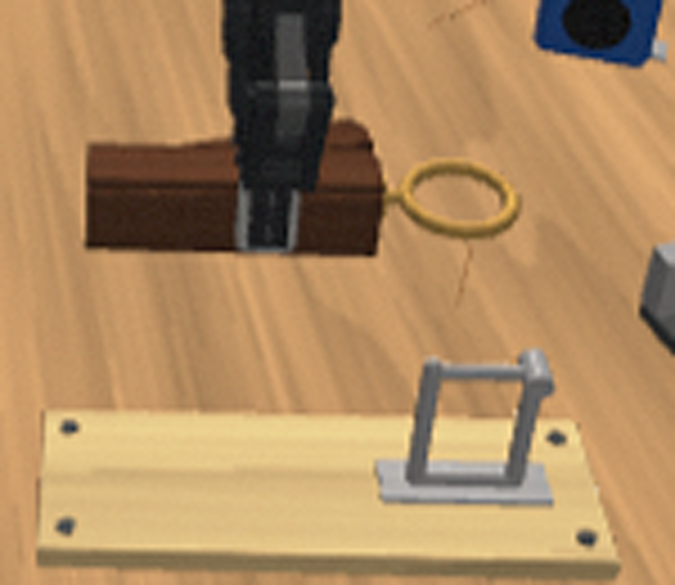

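View pics/zt4.png

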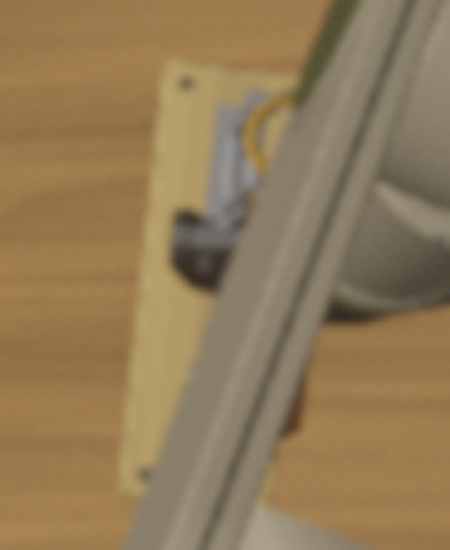

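```bash
python3 - <<'E'
from h import *
np.set_printoptions(precision=1,suppress=True)
S=lambda x,y:((x+.5)/4.5-.5+240,(y+.5)/4.5-.5+180)
T=lambda x,y:((x+.5)/5-.5+310,(y+.5)/5-.5+110)
for z in(160,167,172): print(z,onz("side",S(459,199),z))
print(proj("side",[587.3,-193,167]), S(459,199))
print("ends",onz("side",S(402,197),167),onz("side",S(519,201),167))
print("bottom edge",onz("side",S(87,246),150),onz("side",S(376,253),150), "axis", )
print("top edge@178",onz("side",S(87,183),178),onz("side",S(376,186),178))
# ring left edge in top
for z in(160,167,172): print("top ring left extreme",onz("top",T(245,137),z), "upper",onz("top",T(290,93),z))
E
```

```text
160 [ 590.1 -185.5  160. ]
167 [ 586.3 -194.   167. ]
172 [ 583.6 -200.2  172. ]
[342.  223.4] (341.6111111111111, 223.83333333333334)
ends [ 565.4 -190.2  167. ] [ 608.3 -197.9  167. ]
bottom edge [ 446.1 -184.1  150. ] [ 553.9 -201.4  150. ] axis
top edge@178 [ 446.4 -181.4  178. ] [ 552.5 -196.2  178. ]
top ring left extreme [ 590.8 -170.8  160. ] upper [ 612.  -193.4  160. ]
top ring left extreme [ 589.  -169.1  167. ] upper [ 610.1 -191.7  167. ]
top ring left extreme [ 587.8 -168.   172. ] upper [ 608.8 -190.4  172. ]
```

The two views agree that the ring is within about 2 mm of the nose axis. I'll bias it 2 mm towards the bare side and lower it.

```bash
python3 -m jog '[[[-0.002,0,-0.015],[0,0,0.0],-1],[[-0.002,0,-0.03],[0,0,0],-1],[[-0.002,0,-0.045],[0,0,0],-1],[[-0.002,0,-0.055],[0,0,0],-1],[[-0.002,0,-0.055],[0,0,0],-1]]'
python3 -c "
from h import *
print(r.sense()['tool_pos'])
s=vision.snapshot('side')
cv2.imwrite('pics/zs5.png',cv2.resize(s[180:310,240:390,::-1],None,fx=4.5,fy=4.5,interpolation=cv2.INTER_CUBIC))"
```

```text
time: 5.95
tool_pos: [510.4, -180.6, 105.5]
tcp_rot: [73.3, 89.7, 154.8]
ft_force: [-0.0, -0.5, -1.8]
finger_gap: 30.7
[ 510.4476074  -180.60539018  105.5410505 ]
```

View pics/zs5.png

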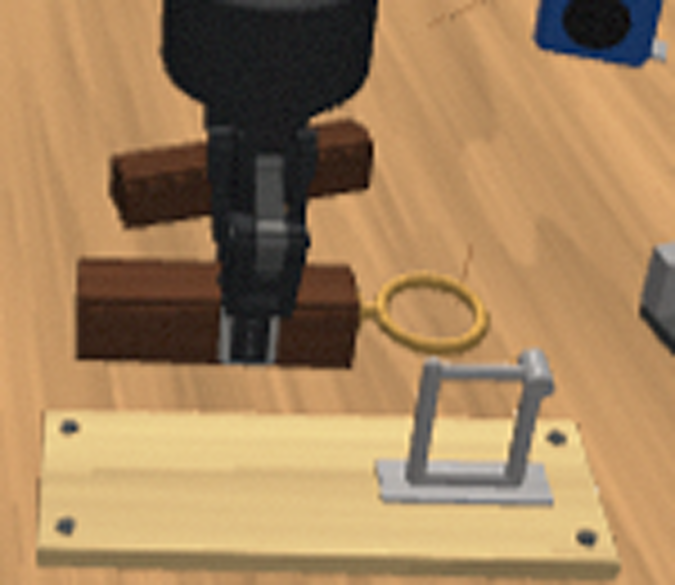

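```bash
python3 - <<'E'
from h import *
S=lambda x,y:((x+.5)/4.5-.5+240,(y+.5)/4.5-.5+180)
for z in (107,110,112): print(z,onz("side",S(431,312),z).round(1))
print(onz("side",S(433,362),84).round(1))
print(onz("side",S(84,358),93).round(1),onz("side",S(352,366),93).round(1))
E
python3 -m jog '[[[0,0,0],[0,0,0],-1],[[0,0,-0.005],[0,0,0],-1],[[0,0,-0.01],[0,0,0],-1],[[0,0,-0.015],[0,0,0],-1],[[0,0,-0.02],[0,0,0],-1]]'
python3 -c "
from h import *
s=vision.snapshot('side')
cv2.imwrite('pics/zs6.png',cv2.resize(s[180:310,240:390,::-1],None,fx=4.5,fy=4.5,interpolation=cv2.INTER_CUBIC))"
```

```text
107 [ 584.1 -190.   107. ]
110 [ 582.7 -193.2  110. ]
112 [ 581.8 -195.3  112. ]
[ 586.2 -194.6   84. ]
[ 445.  -184.8   93. ] [ 549.8 -202.    93. ]
time: 6.42
tool_pos: [512.1, -182.2, 88.0]
tcp_rot: [-106.6, 90.0, -25.2]
ft_force: [-0.2, -0.6, -1.7]
finger_gap: 30.5
```

View pics/zs6.png

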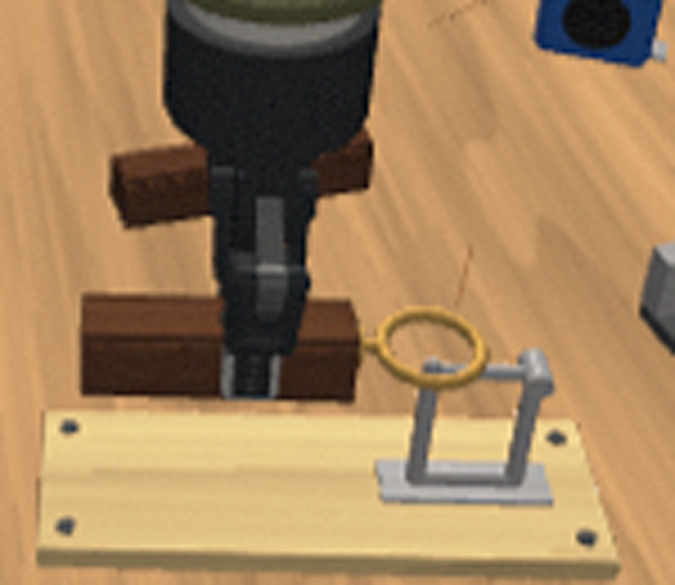

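The ring, centred at about (432,347) in the crop, encircles the nose top at about (433,362). I'll press down through the gate.

```bash
python3 -m jog '[[[0,0,-0.006],[0,0,0],-1],[[0,0,-0.012],[0,0,0],-1],[[0,0,-0.018],[0,0,0],-1],[[0,0,-0.024],[0,0,0],-1],[[0,0,-0.024],[0,0,0],-1]]'
python3 -c "
from h import *
s=vision.snapshot('side')
cv2.imwrite('pics/zs7.png',cv2.resize(s[180:310,240:390,::-1],None,fx=4.5,fy=4.5,interpolation=cv2.INTER_CUBIC))"
```

```text
time: 6.88
tool_pos: [511.0, -181.7, 62.6]
tcp_rot: [76.4, 89.9, 157.9]
ft_force: [-1.9, -0.2, -0.9]
finger_gap: 30.6
```

View pics/zs7.png

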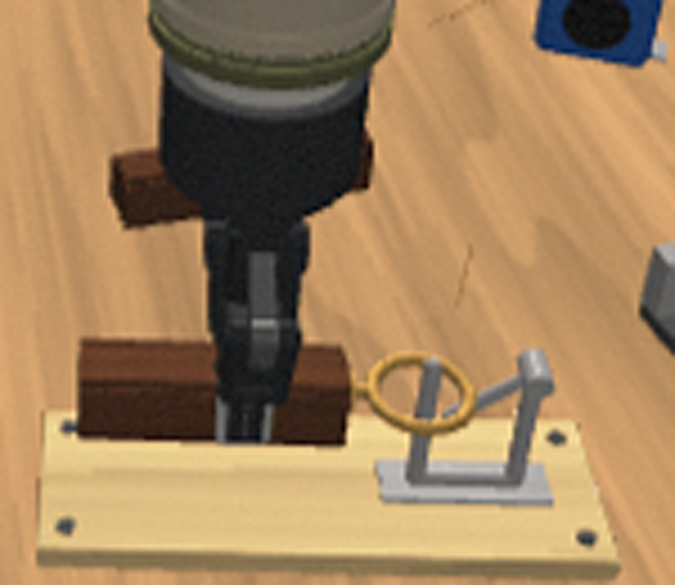

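The gate's nose end, at about (450,410), is pushed well down by the ring. The nose stands inside the ring. I'll continue down.

```bash
python3 -m jog '[[[0,0,-0.006],[0,0,0],-1],[[0,0,-0.012],[0,0,0],-1],[[0,0,-0.018],[0,0,0],-1],[[0,0,-0.024],[0,0,0],-1],[[0,0,-0.03],[0,0,0],-1]]'
python3 -m jog '[[[0,0,-0.003],[0,0,0],-1],[[0,0,-0.006],[0,0,0],-1],[[0,0,-0.008],[0,0,0],-1],[[0,0,-0.008],[0,0,0],-1],[[0,0,-0.008],[0,0,0],-1]]'
python3 -c "
from h import *
s=vision.snapshot('side')
cv2.imwrite('pics/zs8.png',cv2.resize(s[180:310,240:390,::-1],None,fx=4.5,fy=4.5,interpolation=cv2.INTER_CUBIC))"
```

```text
time: 7.35
tool_pos: [511.6, -182.0, 33.3]
tcp_rot: [75.9, 90.0, 157.4]
ft_force: [0.2, -0.2, -1.9]
finger_gap: 30.7
time: 7.77
tool_pos: [512.2, -182.2, 26.4]
tcp_rot: [-104.2, 90.0, -22.7]
ft_force: [0.3, 0.7, -1.2]
finger_gap: 30.2
```

View pics/zs8.png

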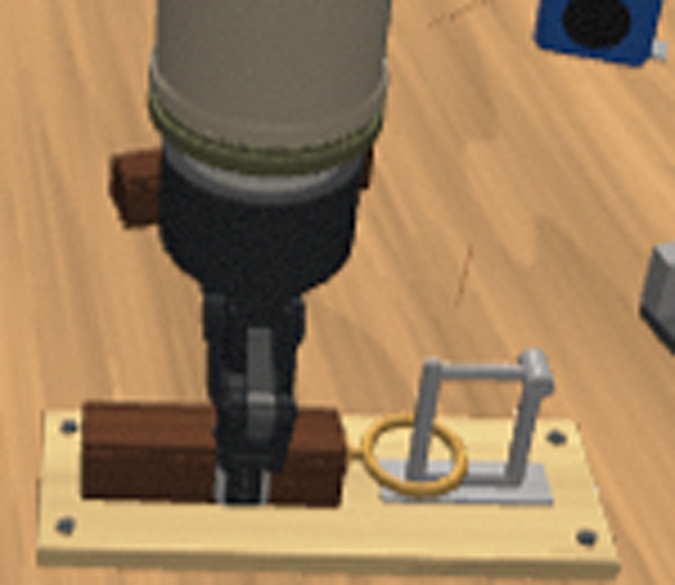

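The gate is shut again at about (480,370), with the ring below it at (415,456) round the nose. Next is the last millimetre, then release.

```bash
python3 -m jog '[[[0,0,-0.001],[0,0,0],-1],[[0,0,-0.001],[0,0,0],-1],[[0,0,-0.001],[0,0,0],-1]]'
python3 -m jog '[[[0,0,0],[0,0,0],-0.25],[[0,0,0],[0,0,0],-0.15],[[0,0,0],[0,0,0],0.0],[[0,0,0],[0,0,0],0.15],[[0,0,0],[0,0,0],0.3]]'
python3 -m jog '[[[0,0,0],[0,0,0],0.4],[[0,0,0],[0,0,0],0.4],[[0,0,0],[0,0,0],0.4]]'
python3 -c "
from h import *
s=vision.snapshot('side')
cv2.imwrite('pics/zs9.png',cv2.resize(s[180:310,240:390,::-1],None,fx=4.5,fy=4.5,interpolation=cv2.INTER_CUBIC))"
```

```text
time: 8.07
tool_pos: [512.3, -182.3, 26.0]
tcp_rot: [-107.5, 90.0, -26.0]
ft_force: [-2.1, 0.4, 4.7]
finger_gap: 30.6
time: 8.48
tool_pos: [511.9, -182.1, 25.2]
tcp_rot: [83.1, 90.0, 164.6]
ft_force: [0.0, 0.4, 1.0]
finger_gap: 55.3
time: 8.73
tool_pos: [512.0, -182.1, 25.2]
tcp_rot: [78.9, 90.0, 160.3]
ft_force: [0.1, -0.3, 0.8]
finger_gap: 60.2
```

View pics/zs9.png

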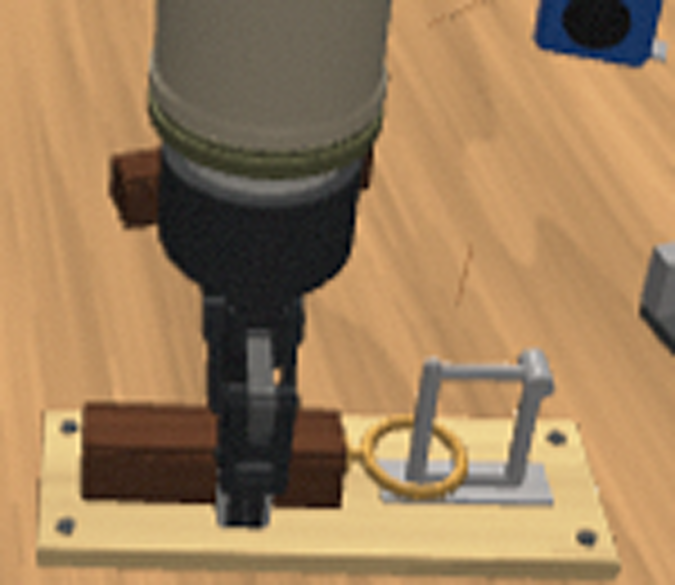

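The part lies on the board with the jaws open. I'll retract straight up.

```bash
python3 -m jog '[[[0,0,0.008],[0,0,0],0.4],[[0,0,0.02],[0,0,0],0.4],[[0,0,0.04],[0,0,0],0.4],[[0,0,0.065],[0,0,0],0.4],[[0,0,0.09],[0,0,0],0.4]]'
python3 -m jog '[[[-0.01,0.02,0.03],[0,0,0],0.4],[[-0.03,0.05,0.06],[0,0,0],0.4],[[-0.05,0.08,0.08],[0,0,0],0.4],[[-0.06,0.12,0.1],[0,0,0],0.4],[[-0.06,0.15,0.1],[0,0,0],0.4]]'
python3 -m jog '[[[0,0.03,0],[0,0,0],0.4],[[0,0.06,0],[0,0,0],0.4],[[0,0.08,0],[0,0,0],0.4],[[0,0.08,0],[0,0,0],0.4],[[0,0.08,0],[0,0,0],0.4]]'
python3 -c "
from h import *
s=vision.snapshot('side');t=vision.snapshot('top')
cv2.imwrite('pics/z10.png',np.hstack([cv2.resize(s[230:310,240:390,::-1],None,fx=3.3,fy=3.3,interpolation=cv2.INTER_CUBIC),cv2.resize(t[120:200,325:385,::-1],None,fx=3.3,fy=3.3,interpolation=cv2.INTER_CUBIC)]))
cv2.imwrite('pics/zt10.png',cv2.resize(t[115:215,320:390,::-1],None,fx=6,fy=6,interpolation=cv2.INTER_CUBIC))
cv2.imwrite('pics/zs10.png',cv2.resize(s[230:310,240:390,::-1],None,fx=5,fy=5,interpolation=cv2.INTER_CUBIC))"
```

```text
time: 9.2
tool_pos: [511.8, -182.0, 117.2]
tcp_rot: [88.9, 90.0, 170.4]
ft_force: [0.5, -0.8, -0.1]
finger_gap: 59.9
time: 9.62
tool_pos: [452.4, -31.8, 220.8]
tcp_rot: [-93.8, 89.6, -12.4]
ft_force: [0.6, -0.2, 0.7]
finger_gap: 59.8
time: 10.03
tool_pos: [452.1, 48.6, 216.6]
tcp_rot: [-91.2, 89.9, -9.6]
ft_force: [0.0, -0.6, 0.9]
finger_gap: 60.2
```

View pics/zs10.png

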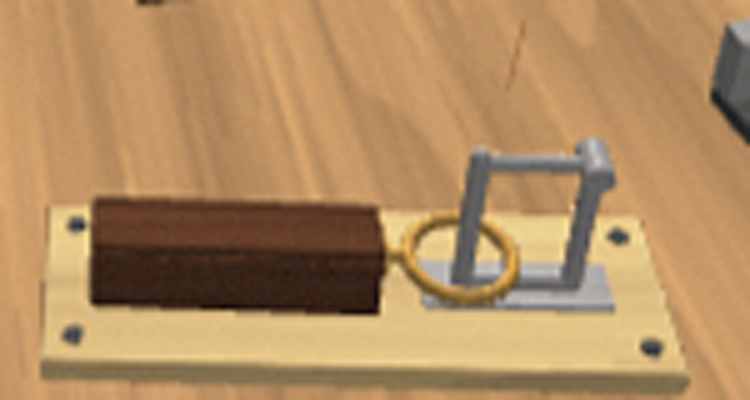

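View pics/zt10.png

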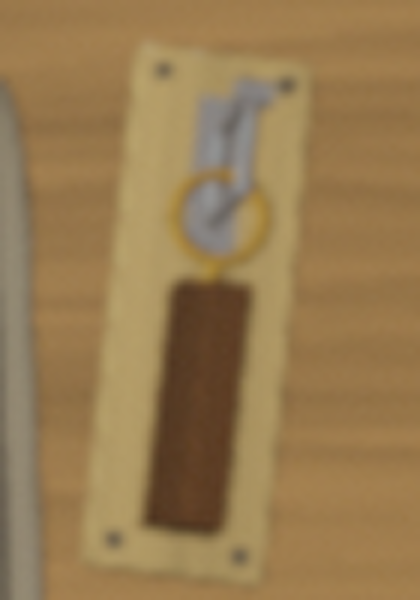

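```bash
python3 - <<'E'
from h import *
T=lambda x,y:((x+.5)/6-.5+320,(y+.5)/6-.5+115)
S=lambda x,y:((x+.5)/5-.5+240,(y+.5)/5-.5+230)
p,g=tri(T(221,216),S(461,258)); print("ring",p.round(1),g)
print(onz("top",T(221,216),29).round(1),onz("side",S(461,258),29).round(1))
a,b=onz("top",T(212,285),44),onz("top",T(183,528),44); print("yaw",np.degrees(np.arctan2((a-b)[1],(a-b)[0])))
print("nose",onz("side",S(463,283),14).round(1))
E
```

```text
ring [ 586.  -193.7   28.4] 1.1689548732309345
[ 586.5 -193.7   29. ] [ 585.2 -194.3   29. ]
yaw -9.43689003891906
nose [ 588.  -193.4   14. ]
```

```bash
python3 -c "
from bench import r,order
s=r.sense();print(s['time'],s['qd'].round(2),s['ft_force'].round(1));print(order.hand_in())"
```

```text
10.1333 [-1.08  0.44  0.11  0.13 -0.28  0.15] [ 0.5 -1.  -0.3]
the job is handed in; nothing more can be done
None
```

I gripped the walnut offcut across its width and lowered its ring over the hook's nose. The ring pushed the gate down and the gate snapped shut above it. I then let go, backed the arm away and handed the job in at about 10.1 s; no verdict is reported.

- **Ring position:** the last pictures put the ring centre about 2 mm from the nose axis and about 16–17 mm above the board.
- **Gate:** I judged the gate by eye only. It was pushed down by roughly 0.5 rad on the way, and it looks fully shut in the final side view.
- **Offcut:** it lies flat on the board at about -9.4°, against -8.5° for the board itself. I judged the flatness by eye as well.
- **Disagreements:** the two cameras differed by about 1 mm on the ring. My readings of where the nose stands spread over a few millimetres, well inside the 18 mm limit. No check failed, and the largest wrist force I saw was about 5–6 N.

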